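Brace the powder jar and twist off its lid

ROBOT

A 6-joint arm with a two-finger parallel gripper is mounted at the origin on the work surface. World frame = base frame: x ahead of the robot, y to its left, z up, the work surface at z = 0. Lengths are in mm, angles in degrees, forces in N, time in s.
With the tool pointing down it reaches from about 350 to 850 mm from the base axis. Payload 8.1 kg.
Tool frame: the origin (TCP) lies between the finger pads; the fingertips stand 22 mm ahead of it and the grasp point (between the pads) lies 3 mm ahead of it (r.nose_length is the z of the fingertips in the tool frame, in mm); z points along the fingers, x is the direction in which the jaws open and shut, and the axes are right-handed (so a half turn about z gives the same grasp; the last joint's range is limited). The gripper opens to 85 mm and grips with 20 to 120 N. Pads are 22 mm wide; open, the fingers measure 114 mm over their backs; the gripper's body (76 mm by 85 mm) begins 54 mm behind the grasp point. The pads swing forward as they close: fully open they stand 13 mm farther back than shut.
Start: joints at [-76.284, 7.471, 85.268, -0, 87.261, -4.893], TCP at [191.492, -568.627, 253.292] pointing down, gripper open.
Joint ranges: [-169.43, 169.43], [-51.17, 129.36], [1.28, 143.12], [-76.62, 256.62], [0, 156.53], [-152.29, 152.29]. Speed limits (degrees/s): [136.94, 136.94, 159.86, 180, 180, 180].

INTERFACE

Orientations are given as [roll, pitch, yaw] about the fixed x, y, z axes, in that order (R = Rz(yaw) Ry(pitch) Rx(roll)).
In Python, from bench import r gives the robot as it stands.
- The arm moves only by the shell command python3 -m jog 'ROWS' [FORCE]. ROWS is JSON, a list of rows, each a list of 5 numbers: the shift along the tool's x, y, z in m, then the turn about the tool's z in degrees, then the opening in per cent of the stroke, from 0 (shut) to 100 (fully open). A call has 1 to 8 rows; each row is the pose to reach, as a shift and turn from the pose measured when the call began, along the tool's axes at that moment; what a row does not reach only later rows make up. A row lasts 1/10 s, in which the tool goes at most 50 mm and 8.59 degrees, less where a joint would pass 70% of its speed; a pose out of reach is approached as far as the arm can. A call with a gripper value outside its range is refused whole. The fingers move at their own pace and stop on an object; FORCE is the grip in N (left out, the last holds). Time passes only in rows, so rows that repeat a pose let the fingers close. It gives the time, the measured TCP pose, the force and the opening at its end, in the units of the state.
- r.sense(): the state, without advancing time (a new reading comes with each control period).
- r.snapshot(name): name is "scene" or "top" or "wrist"; returns a dict with "image" (384x512x3 uint8, red, green, blue), "K" (3x3 intrinsics, pixels), "T" (4x4, takes a point from camera to world coordinates); the wrist camera has in their place "tool_from_camera" (4x4, takes a point from camera to tool coordinates, whose origin is the TCP and whose axes are the tool frame's). Camera axes: x right, y down, z forward; pixel columns grow to the right and rows downward; lengths in mm; the calibration is good to about 2 mm. A picture is of the moment at which its call begins: read the wrist's pose just before it. There is no depth.
- r.hand_in(): hands the job in, once; it reports no verdict.
Trained networks look in a picture, given as the dict that the camera call returned (one of the last four; its "shot" number tells which), for a name from the list of things; names that differ only in an ending like _2 or _b are one class to them, and where a whole thing is asked for, a point or a joint stands for the part that bears it (a point fixed in the world has none). Each returns a list of dicts, best first, with "conf" (0 to 1); they miss things now and then, are a little off and sometimes report something else, mostly with a low value. They report only what shows in the picture. A call takes as long as a camera call. They do not tell look-alikes from the thing itself.
- r.search_frame(picture, label): "bbox" ([left, top, right, bottom] in pixels, round what is visible of it).
- r.pinpoint(picture, label): "uv" ([column, row] in pixels: a listed point, or the origin of a listed thing).
The state is a dict: "time": time; "joint_pos": joint angles; "qd": joint speeds; "joint_efforts": joint torques, N m; "tool_pos": TCP position; "tcp_rot": TCP orientation; "ft_force": force on the tool from outside, world axes, zero at the start; "wrist_torque": the same for the moment, N m; "finger_gap": finger opening in mm.
Only numpy, scipy, OpenCV 4.12 (cv2) and the standard library are available. Lean on these libraries where they do the work, as an engineer would, in place of code of your own. Each camera call takes 0.05 s, during which the arm holds its last target. There are 200 camera calls.

TASK

Set the closed square jar upright and fully home in the square well of the metal stand, so that it is braced, then twist its tight round lid anticlockwise (seen from above) just until its lugs come free; do not crank it on past a quarter turn. Lift the lid straight off and finish while holding it level, centred just above the open jar, a finger's width or two clear of it; do not let go. The jar stays home in the stand, and the other cosmetics are left where they are.

Things in the scene. Friction and masses are not known exactly. Their poses are not given: they have to be found in the camera images.
- jar_mid (a point): The square jar: loose, opal white, 62 x 62 mm in plan, 52 mm high, 0.3 to 0.5 kg, standing closed on the counter. Point: centre of the square body, 26 mm above its underside; z up, x and y square to its sides (any quarter turn fits the stand). Its round neck (39 mm across) and the insert in it reach 74 mm above the underside.
- jar: The same jar, origin at the centre of its underside. On the open counter it just turns along with its tight lid; in the stand it is braced against turning (about 0.07 rad play each way).
- lid_mid (a point): The jar's round lid: black, ribbed, 58 mm in diameter, 24 mm high, 50 g. Point: its centre, 12 mm below its flat top and 12 mm above its lower rim; z up. Closed, the point is 40 mm above jar_mid and the lid's top 78 mm above the jar's underside.
- lid: The same lid, origin at the centre of its lower rim. Three inner lugs sit under lips on the neck: closed, it lifts only 1.5 mm (its key is slick), so the jar can be carried by it. Turned about 1.0 rad (57 degrees; 0.1 to 0.2 more at the hand, for play) anticlockwise from closed, the lugs are free. It does not rise as it turns; then it lifts off, and is clear of the jar 20 mm up.
- sifter (a joint): Turn (rad) of the white sifter insert in the jar's mouth. Keyed to the lid while that is on, it turns with it against about 0.45 N m of friction: 0 closed (end stop), growing anticlockwise from above; lugs free at about 1.0; end stop at 1.75. It stays put when the lid is off.
- well_floor (a point): The stand: a fixed bare metal block 104 x 104 mm, 24 mm high, with one square well 66 x 66 mm, 18 mm deep, chamfered 4 mm at the mouth. Point: centre of the well's floor, 6 mm above the counter; x and y square to the sides. Seated, jar_mid is 26 mm above it.
- pot: Bystander: a low round white cream pot with a black lid, 60 mm across and 28 mm high; origin at the centre of its underside. Leave alone.
- lipstick: Bystander: a black lipstick standing up, 22 mm across and 73 mm high; origin at the centre of its underside. Leave alone.
- foundation: Bystander: a skin-coloured square foundation bottle with a narrow black cap, 38 x 38 mm and 98 mm high; origin at the centre of its underside. Leave alone.
- sprayer: Bystander: a ribbed metal spray bottle with a black spray head, 73 mm across and 182 mm high; origin at the centre of its underside. Leave alone.
Not all that is in view belongs to the job. What is shaped like the lid but orange, red or turquoise is not meant.

How it is judged:
By the outcome, as a careful person would: the job done as asked, in the order asked, and still so for the second after the job is handed in, while the arm keeps its last pose, push and grip.
It also fails if it takes over 40 s, if anything falls off the work surface, if the arm or the gripper's body presses on something with over 40 N, if the wrist force passes 120 N, or if a joint passes its speed limit or range.

## Working session

There is one attempt and no reset: what is moved stays moved. The work goes in short steps, Python scripts to look and compute and a shell command to move; the robot and the scene stay as the last step left them, time stands still between calls to the robot, and variables do not carry over. Pictures are saved under pics/ and viewed, about 8 in all and at most 12, crops included, and the job is handed in when it is done.

```bash
mkdir -p pics
cat > h.py <<'E'
import numpy as np, cv2
from bench import r
from scipy.spatial.transform import Rotation as R
def wT(s): 
    T=np.eye(4);T[:3,:3]=R.from_euler('xyz',s['tcp_rot'],degrees=True).as_matrix();T[:3,3]=s['tool_pos'];return T
def shot(name):
    s=r.sense();p=r.snapshot(name)
    p['W']=p['T'] if 'T' in p else wT(s)@np.array(p['tool_from_camera'])
    return p
def ray(p,uv,z):
    T=np.array(p['W']);d=T[:3,:3]@np.linalg.inv(p['K'])@[uv[0],uv[1],1];o=T[:3,3]
    return o+d*(z-o[2])/d[2]
def proj(p,X):
    T=np.linalg.inv(p['W']);c=T[:3,:3]@np.array(X)+T[:3,3];u=np.array(p['K'])@c;return u[:2]/u[2]
def save(p,n,box=None,sc=1):
    im=p['image'][...,::-1]
    if box: im=im[box[1]:box[3],box[0]:box[2]]
    cv2.imwrite('pics/'+n,cv2.resize(im,None,fx=sc,fy=sc,interpolation=cv2.INTER_CUBIC))
E
python3 - <<'E'
from h import *
print(r.sense())
Z=dict(jar_mid=26,lid_mid=66,well_floor=6,jar=0,pot=0,lipstick=0,foundation=0,sprayer=0)
ims=[]
for c in ['scene','top']:
    p=shot(c); ims.append(p['image'])
    for n,z in Z.items():
        print(c,n,[(np.round(d['uv']).tolist(),round(d['conf'],2),ray(p,d['uv'],z).round().tolist()) for d in r.pinpoint(p,n)][:4])
im=np.vstack(ims)[...,::-1]
cv2.imwrite('pics/a.png',cv2.resize(np.hstack(ims)[...,::-1],(800,300)))
cv2.imwrite('pics/top.png',cv2.resize(ims[1][...,::-1],(800,600)))
E
```

```text
{'time': 0.0, 'joint_pos': array([-7.62839697e+01,  7.51527028e+00,  8.53300213e+01, -3.42153156e-04,
        8.72608971e+01, -4.89445796e+00]), 'qd': array([ 0.06237766, -0.0253569 ,  0.04637387, -0.01859691, -0.07316932,
        0.06948185]), 'joint_efforts': array([ 1.03943315e-03, -5.69406009e+01, -5.00549912e+01, -2.48829483e-04,
        1.48976332e-02,  4.23762486e-06]), 'tool_pos': array([ 191.36357284, -568.1265731 ,  252.23558666]), 'tcp_rot': array([-1.79991280e+02,  1.05830641e-01, -7.13894870e+01]), 'ft_force': array([-0.62136176, -0.34729304,  1.009179  ]), 'wrist_torque': array([-0.03006092, -0.0185186 ,  0.05774361]), 'finger_gap': 85.59184370047879}
scene jar_mid [([318.0, 234.0], 0.79, [514.0, 166.0, 26.0])]
scene lid_mid [([289.0, 264.0], 0.82, [650.0, 214.0, 66.0]), ([292.0, 209.0], 0.64, [537.0, 88.0, 66.0]), ([319.0, 225.0], 0.55, [520.0, 170.0, 66.0]), ([357.0, 225.0], 0.55, [446.0, 222.0, 66.0])]
scene well_floor [([235.0, 161.0], 0.58, [505.0, -227.0, 6.0])]
scene jar [([316.0, 242.0], 0.65, [517.0, 166.0, 0.0])]
scene pot [([186.0, 233.0], 0.68, [769.0, -52.0
[... 233 characters left out ...]
9.0, 152.0, 26.0]), ([206.0, 228.0], 0.48, [513.0, 158.0, 26.0])]
top lid_mid [([244.0, 232.0], 0.91, [497.0, 48.0, 66.0]), ([190.0, 263.0], 0.68, [415.0, 196.0, 66.0]), ([189.0, 194.0], 0.67, [606.0, 201.0, 66.0]), ([202.0, 226.0], 0.66, [515.0, 163.0, 66.0])]
top well_floor [([337.0, 227.0], 0.73, [514.0, -220.0, 6.0]), ([110.0, 186.0], 0.37, [640.0, 441.0, 6.0])]
top jar [([206.0, 228.0], 0.74, [513.0, 158.0, 0.0])]
top pot [([212.0, 144.0], 0.72, [763.0, 142.0, 0.0]), ([274.0, 138.0], 0.63, [782.0, -44.0, 0.0])]
top lipstick [([215.0, 140.0], 0.61, [775.0, 134.0, 0.0])]
top foundation [([416.0, 228.0], 0.66, [509.0, -448.0, 0.0])]
top sprayer [([108.0, 183.0], 0.83, [650.0, 448.0, 0.0])]
```

View pics/top.png

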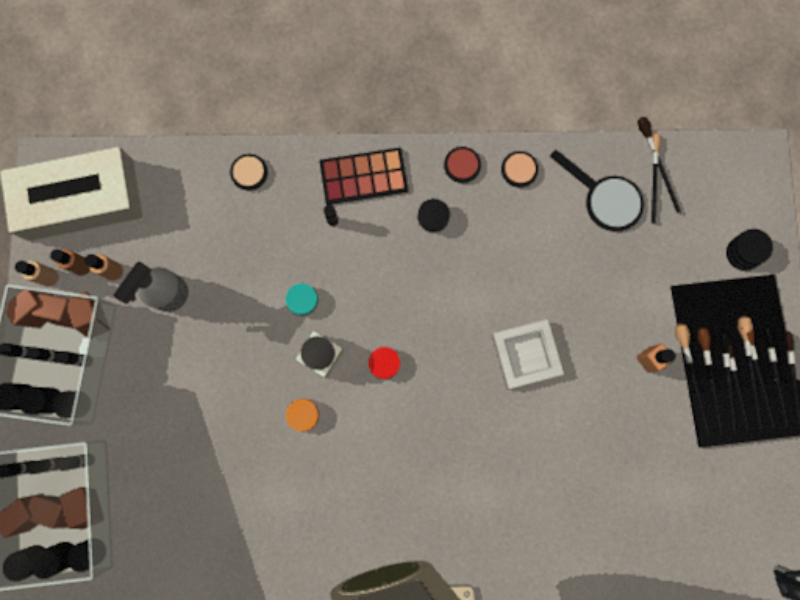

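View pics/a.png

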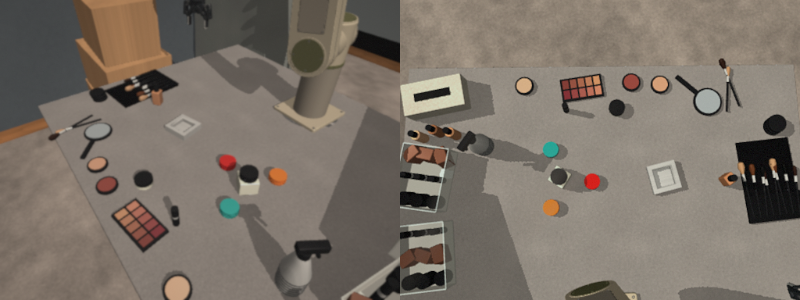

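The black-lidded jar in the top view is at (318,352), and the stand is at (528,354). The look-alikes are turquoise (302,299), red (384,363) and orange (302,415). The one meant is the black lid on the square white body. I'll go over the stand first for a wrist look, then to the jar.

```bash
cat >> h.py <<'E'
def rel(x,y,z=None,yaw=None):
    s=r.sense();t=np.array(s['tool_pos']);g=np.array([x,y,t[2] if z is None else z])
    d=wT(s)[:3,:3].T@(g-t);print('shift mm',d.round(1),'turn',None if yaw is None else round(-(yaw-s['tcp_rot'][2]),2),'from',t.round(1),np.round(s['tcp_rot'],2),'t',s['time'])
E
python3 - <<'E'
from h import *
print(np.array(r.snapshot('wrist')['tool_from_camera']).round(2)); rel(480,-223,270); rel(490,150,270); print(r.nose_length)
E
```

```text
[[   1.     -0.     -0.      1.14]
 [   0.      0.96    0.29  -73.62]
 [   0.     -0.29    0.96 -120.27]
 [   0.      0.      0.      1.  ]]
shift mm [-235.5 -383.7  -16.7] turn None from [ 191.5 -568.6  253.3] [-180.     -0.    -71.39] t 0.95
shift mm [-585.8 -512.2  -16.7] turn None from [ 191.5 -568.6  253.3] [-180.     -0.    -71.39] t 0.95
22.0
```

```bash
python3 -m jog '[[-0.22,-0.45,-0.02,0,100],[-0.22,-0.45,-0.02,0,100],[-0.22,-0.45,-0.02,0,100],[-0.22,-0.45,-0.02,0,100],[-0.22,-0.45,-0.02,0,100],[-0.22,-0.45,-0.02,0,100],[-0.22,-0.45,-0.02,0,100],[-0.22,-0.45,-0.02,0,100]]'
python3 - <<'E'
from h import *
rel(545,-215,270)
E
```

```text
time: 1.75
tool_pos: [477.0, -286.0, 269.6]
tcp_rot: [-180.0, -0.0, -71.4]
ft_force: [0.6, -1.4, 0.2]
finger_gap: 85.6
shift mm [-45.6 -87.1  -0.3] turn None from [ 477.  -286.   269.6] [-1.7998e+02 -3.0000e-02 -7.1400e+01] t 1.75
```

```bash
python3 -m jog '[[-0.046,-0.087,0,0,100],[-0.046,-0.087,0,0,100],[-0.046,-0.087,0,0,100],[-0.046,-0.087,0,0,100]]'
python3 - <<'E'
from h import *
p=shot('wrist');save(p,'w1.png',sc=1.5)
for d in r.pinpoint(p,'well_floor'): print(d,ray(p,d['uv'],6))
for d in r.search_frame(p,'well_floor'): print(d)
import pickle;pickle.dump({k:p[k] for k in('image','K','W')},open('w1.pkl','wb'))
rel(545,160,270)
E
```

```text
time: 2.15
tool_pos: [545.4, -213.5, 269.4]
tcp_rot: [180.0, -0.0, -71.2]
ft_force: [-1.2, -0.6, 0.4]
finger_gap: 85.5
{'uv': [248.4, 182.6], 'conf': 0.87} [ 511.60201732 -221.52376062    6.        ]
{'bbox': [199.8, 129.0, 299.6, 233.0], 'conf': 0.65}
shift mm [-355.9 -120.3   -0.7] turn None from [ 544.1 -215.7  269.6] [-1.800e+02 -5.000e-02 -7.147e+01] t 2.3
```

View pics/w1.png

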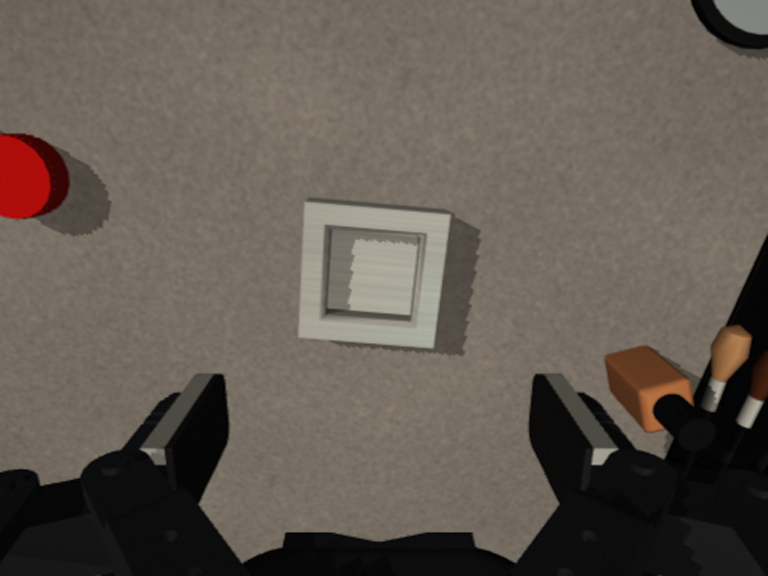

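The stand's top corners are at about (306,200), (452,213), (435,348) and (299,338) in the 1.5x view. Next I measure them and move on to the jar.

```bash
python3 -m jog '[[-0.36,-0.12,0,0,100],[-0.36,-0.12,0,0,100],[-0.36,-0.12,0,0,100],[-0.36,-0.12,0,0,100],[-0.36,-0.12,0,0,100],[-0.36,-0.12,0,0,100],[-0.36,-0.12,0,0,100],[-0.36,-0.12,0,0,100]]'
python3 -m jog '[[0,0,0,0,100],[0,0,0,0,100]]'
cat >> h.py <<'E'
def square(p,c,z,sub=True):
    c=np.float32(c)
    if sub: c=cv2.cornerSubPix(cv2.cvtColor(np.ascontiguousarray(p['image']),cv2.COLOR_RGB2GRAY),c.reshape(-1,1,2).copy(),(4,4),(-1,-1),(3,50,.01)).reshape(-1,2)
    X=np.array([ray(p,u,z)[:2] for u in c]);e=np.roll(X,-1,0)-X
    a=np.degrees(np.arctan2(e[:,1],e[:,0]))
    print('px',c.round(1).tolist(),'ctr',X.mean(0).round(1),'sides',np.linalg.norm(e,axis=1).round(1),'yaw mod90',(a%90).round(1))
E
python3 - <<'E'
from h import *
import pickle
q=pickle.load(open('w1.pkl','rb'))
c=np.array([(306,200),(452,213),(435,348),(299,338)])/1.5
square(q,c,24);square(q,c,24,False)
square(q,np.array([(325,225),(426,234),(415,326),(322,318)])/1.5,24,False)
p=shot('wrist');save(p,'w2.png',sc=1.5)
pickle.dump({k:p[k] for k in('image','K','W')},open('w2.pkl','wb'))
for n,z in dict(jar_mid=26,lid_mid=66,jar=0,lid=54).items():
  for d in r.pinpoint(p,n): print(n,d,ray(p,d['uv'],z).round(1))
rel(515,160,130)
E
```

```text
time: 3.1
tool_pos: [543.1, 165.6, 269.6]
tcp_rot: [-180.0, -0.0, -71.5]
ft_force: [-0.4, -0.5, -0.9]
finger_gap: 85.3
time: 3.3
tool_pos: [543.1, 164.8, 269.7]
tcp_rot: [-180.0, -0.0, -71.5]
ft_force: [0.1, 0.3, -1.1]
finger_gap: 85.4
px [[203.10000610351562, 133.8000030517578], [300.29998779296875, 142.5], [288.0, 232.5], [198.39999389648438, 224.39999389648438]] ctr [ 513.4 -220. ] sides [103.7 104.7 103.4 103.8] yaw mod90 [13.7 13.3 13.2 13.4]
px [[204.0, 133.3000030517578], [301.29998779296875, 142.0], [290.0, 232.0], [199.3000030517578, 225.3000030517578]] ctr [ 514.  -221.2] sides [103.8 104.5 104.6 105.5] yaw mod90 [13.7 14.  14.2 13.5]
px [[216.6999969482422, 150.0], [284.0, 156.0], [276.70001220703125, 217.3000030517578], [214.6999969482422, 212.0]] ctr [ 514.1 -220.4] sides [72.7 71.2 70.7 71.1] yaw mod90 [13.6 13.6 13.5 15.2]
lid_mid {'uv': [247.1, 75.1], 'conf': 0.89} [620.  194.1  66. ]
lid_mid {'uv': [251.5, 188.6], 'conf': 0.71} [520.8 156.8  66. ]
lid_mid {'uv': [338.0, 221.9], 'conf': 0.66} [515.2  62.6  66. ]
lid_mid {'uv': [194.7, 248.9], 'conf': 0.64} [440.1 192.1  66. ]
jar {'uv': [247.6, 175.6], 'conf': 0.61} [515.6 160.    0. ]
lid {'uv': [247.0, 75.7], 'conf': 0.87} [619.8 194.3  54. ]
lid {'uv': [247.3, 188.6], 'conf': 0.81} [516.  159.8  54. ]
lid {'uv': [198.3, 243.7], 'conf': 0.8} [440.9 190.3  54. ]
lid {'uv': [333.1, 216.7], 'conf': 0.57} [515.3  65.1  54. ]
shift mm [ -5.2  28.3 139.7] turn None from [543.4 164.  269.7] [-1.7995e+02 -2.0000e-02 -7.1620e+01] t 3.55
```

View pics/w2.png

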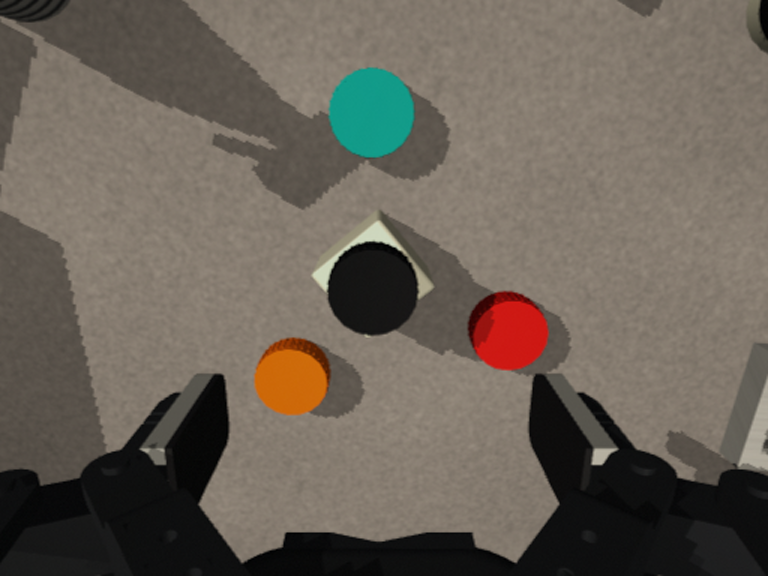

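The black lid on the square white jar is at (373,288). The look-alikes are turquoise (371,112), red (508,332) and orange (291,377); none of those has a square body. One enlarged crop to confirm and to get the jar's corners.

Run:
```python
from h import *
import pickle
p=pickle.load(open('w2.pkl','rb'));save(p,'w3.png',(195,130,305,235),6)
g=cv2.cvtColor(np.ascontiguousarray(p['image']),cv2.COLOR_RGB2GRAY);m=np.zeros_like(g);m[150:235,205:295]=(g[150:235,205:295]<45)
m=cv2.morphologyEx(m,cv2.MORPH_OPEN,np.ones((5,5),np.uint8))
cs=max(cv2.findContours(m,0,1)[0],key=cv2.contourArea);h=cv2.convexHull(cs)
e=cv2.fitEllipse(h);print(e,ray(p,e[0],78),cv2.boundingRect(h))
for z in (66,78):print(z,proj(p,[516,160,z]))
```

```text
((248.17025756835938, 192.01487731933594), (59.73580551147461, 61.38960266113281), 2.7799532413482666) [520.00577542 159.88971731  78.        ] (219, 162, 59, 61)
66 [246.9208052 192.0469434]
78 [246.73997457 195.78812421]
```

View pics/w3.png

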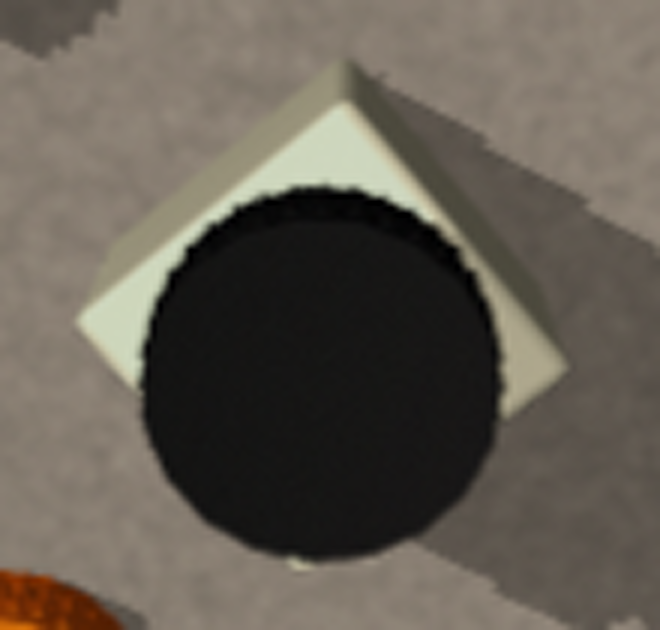

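Run:
```python
from h import *
import pickle
p=pickle.load(open('w2.pkl','rb'))
c=np.array([(78,322),(345,101),(570,368),(298,574)])/6+[194.6,129.6]
square(p,c,52,False)
print(ray(p,[248.,195.],78))
rel(516,160,130)
```

```text
px [[207.60000610351562, 183.3000030517578], [252.10000610351562, 146.39999389648438], [289.6000061035156, 190.89999389648438], [244.3000030517578, 225.3000030517578]] ctr [517.3 159. ] sides [59.1 60.  60.3 59.3] yaw mod90 [58.3 58.4 57.6 57.2]
[517.12908629 159.10904424  78.        ]
shift mm [ -4.9  27.3 139.7] turn None from [543.4 164.  269.7] [-1.7995e+02 -2.0000e-02 -7.1620e+01] t 3.55
```

Jar at (517,159), yaw 58° (mod 90), both fits agreeing. Stand at (513.8,-220.5), yaw 13.6°. Going down on the lid now.

```bash
python3 -m jog '[[-0.0036,0.0267,0.05,0,100],[-0.0036,0.0267,0.10,0,100],[-0.0036,0.0267,0.14,0,100],[-0.0036,0.0267,0.17,0,100],[-0.0036,0.0267,0.185,0,100],[-0.0036,0.0267,0.194,0,100],[-0.0036,0.0267,0.194,0,100],[-0.0036,0.0267,0.194,0,100]]'
python3 - <<'E'
from h import *
rel(517,159,75.5)
p=shot('wrist');save(p,'w4.png',sc=1.2)
E
```

```text
time: 4.35
tool_pos: [518.5, 159.1, 77.5]
tcp_rot: [-179.8, -0.0, -71.6]
ft_force: [-0.8, 0.6, -0.4]
finger_gap: 85.2
shift mm [-0.4  1.5  2. ] turn None from [518.5 159.1  77.5] [-1.798e+02 -4.000e-02 -7.163e+01] t 4.35
```

View pics/w4.png

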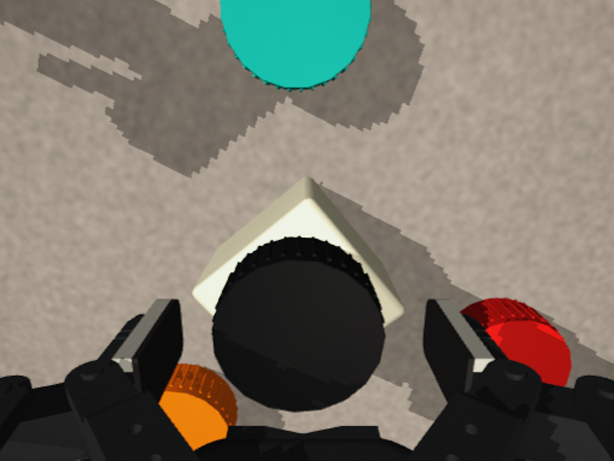

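The lid is centred between the pads (lid 213 to 385, pads 180/428). Now gripping.

```bash
python3 -m jog '[[0,0.0015,0.002,0,50],[0,0.0015,0.002,0,30],[0,0.0015,0.002,0,30],[0,0.0015,0.002,0,30],[0,0.0015,0.002,0,30],[0,0.0015,0.002,0,30]]' 80
python3 - <<'E'
from h import *
p=shot('wrist');save(p,'w5.png',sc=1.2)
print(r.sense()['finger_gap'],r.sense()['wrist_torque'])
rel(514,-220.5,180)
E
```

```text
time: 5.0
tool_pos: [518.3, 159.4, 77.5]
tcp_rot: [-179.6, -0.0, -71.6]
ft_force: [-1.7, 2.1, 7.3]
finger_gap: 55.2
54.83736236763991 [ 0.28246461  0.24028982 -0.02622398]
shift mm [ 359.2  123.2 -103.2] turn None from [518.3 159.4  77.5] [-1.7961e+02 -3.0000e-02 -7.1610e+01] t 5.05
```

View pics/w5.png

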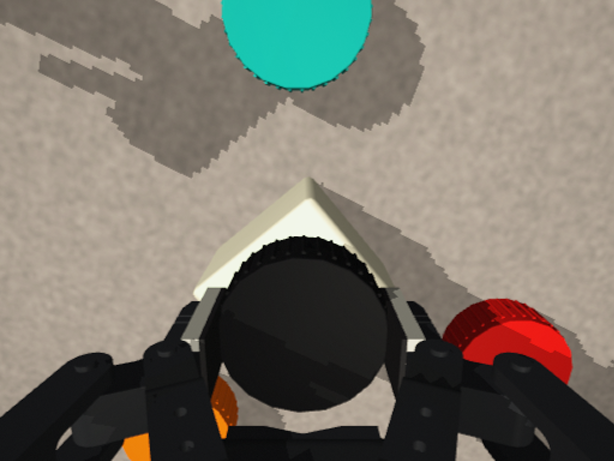

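```bash
python3 - <<'E'
from h import *
p=shot('wrist')
t=r.sense()['tool_pos']
print(proj(p,[t[0],t[1],78]), ray(p,[303/1.2,336/1.2],78), t, r.sense()['ft_force'])
E
python3 -m jog '[[0,0,-0.005,0,30],[0,0,-0.015,0,30],[0,0,-0.03,0,30],[0,0,-0.03,0,30]]'
python3 - <<'E'
from h import *
p=shot('wrist');save(p,'w6.png',sc=1.2)
E
```

```text
[249.45058805 279.76530877] [518.5877963  158.25119572  78.        ] [518.30748676 159.42745641  77.49596374] [-1.65176289  1.36032786  6.66917651]
time: 5.5
tool_pos: [519.8, 159.7, 110.5]
tcp_rot: [-179.4, -0.1, -71.6]
ft_force: [0.5, 1.2, -4.2]
finger_gap: 55.5
```

View pics/w6.png

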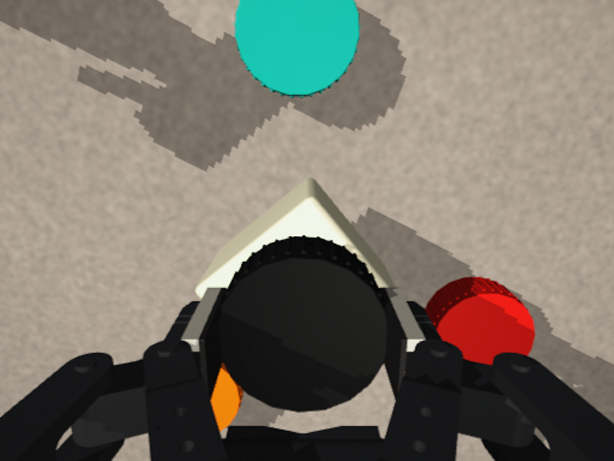

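```bash
python3 -m jog '[[0,0,-0.04,0,30],[0.03,0.01,-0.07,0,30],[0.36,0.125,-0.07,10,30],[0.36,0.125,-0.07,20,30],[0.36,0.125,-0.07,30,30],[0.36,0.125,-0.07,38,30],[0.36,0.125,-0.07,44.4,30],[0.36,0.125,-0.07,44.4,30]]'
python3 - <<'E'
from h import *
rel(514,-220.5,180,-116)
E
```

```text
time: 6.35
tool_pos: [513.7, -174.1, 178.3]
tcp_rot: [-179.6, 0.4, -116.3]
ft_force: [1.3, 0.8, -3.9]
finger_gap: 54.7
shift mm [ 41.4 -20.9  -1.8] turn -0.34 from [ 513.7 -174.1  178.3] [-179.56    0.37 -116.34] t 6.35
```

```bash
python3 -m jog '[[0.0414,-0.0209,0,-0.3,30],[0.0414,-0.0209,0,-0.3,30],[0.0414,-0.0209,0.03,-0.3,30],[0.0414,-0.0209,0.055,-0.3,30],[0.0414,-0.0209,0.063,-0.3,30],[0.0414,-0.0209,0.063,-0.3,30],[0.0414,-0.0209,0.063,-0.3,30]]'
python3 - <<'E'
from h import *
rel(514,-220.5,115,-116)
p=shot('wrist');save(p,'w7.png',sc=1.5)
import pickle
pickle.dump({k:p[k] for k in('image','K','W')},open('w7.pkl','wb'))
E
```

```text
time: 7.05
tool_pos: [515.2, -220.3, 116.1]
tcp_rot: [-179.5, 0.4, -116.0]
ft_force: [0.3, 0.6, -4.2]
finger_gap: 55.1
shift mm [0.7 1.  1.1] turn -0.01 from [ 515.2 -220.3  116.1] [-179.5     0.37 -116.01] t 7.05
```

View pics/w7.png

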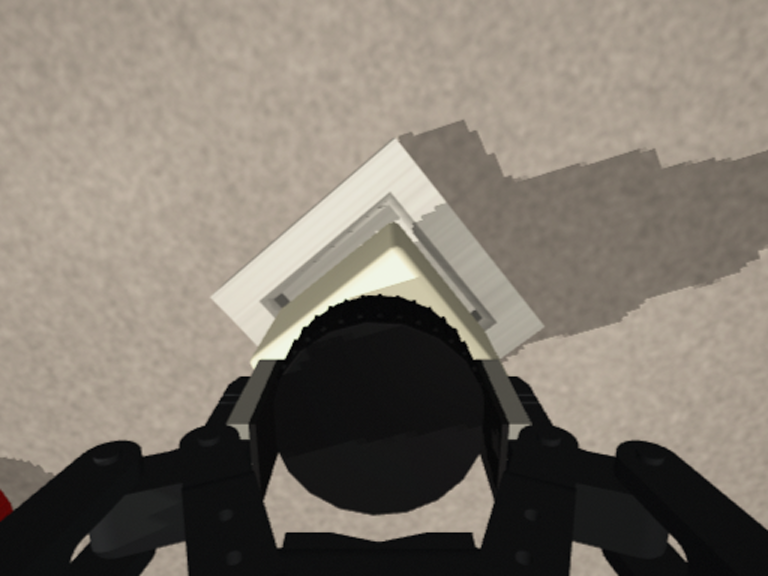

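Stand corners are at (211,296), (397,138) and (545,326). The jar's top far corner is at about (400,247), with its left corner near (254,360). I compare the two in the same picture.

Run:
```python
from h import *
import pickle
p=pickle.load(open('w7.pkl','rb'))
f=lambda u,z:ray(p,np.array(u)/1.5,z)[:2]
l,t,rr=f((211,296),24),f((397,138),24),f((545,326),24)
yw=lambda a,b:np.degrees(np.arctan2(*(b-a)[::-1]))%90
print('stand',((l+rr)/2).round(1),np.linalg.norm(t-l),np.linalg.norm(rr-t),yw(l,t),yw(t,rr))
# inner mouth corners (chamfer top 74 at z24)
l,t,rr=f((261,301),24),f((391,193),24),f((497,322),24)
print('well',((l+rr)/2).round(1),np.linalg.norm(t-l),np.linalg.norm(rr-t),yw(l,t),yw(t,rr))
g=cv2.cvtColor(np.ascontiguousarray(p['image']),cv2.COLOR_RGB2GRAY)
zt=116.1-78+52; 
save(p,'w8.png',(150,120,350,245),4)
# expected jar corners if perfect
import math
a=math.radians(13.6)
for z in (zt,zt-52):
  for c in ((1,1),(1,-1),(-1,1),(-1,-1)):
    v=31*np.array(c);X=[515.2+v[0]*math.cos(a)-v[1]*math.sin(a),-220.3+v[0]*math.sin(a)+v[1]*math.cos(a),z];print(z,c,((proj(p,X)-[150,120])*4).round())
```

```text
stand [ 513.5 -220.3] 103.83394404275242 103.27450048272053 13.484364149391368 13.604155133808177
well [ 513.2 -220.4] 73.08147508196512 73.11844840621302 13.635302861563673 13.889948302619615
90.1 (1, 1) [ 27. 491.]
90.1 (1, -1) [438. 159.]
90.1 (-1, 1) [369. 838.]
90.1 (-1, -1) [770. 557.]
38.099999999999994 (1, 1) [120. 345.]
38.099999999999994 (1, -1) [433.  87.]
38.099999999999994 (-1, 1) [380. 623.]
38.099999999999994 (-1, -1) [688. 396.]
```

View pics/w8.png

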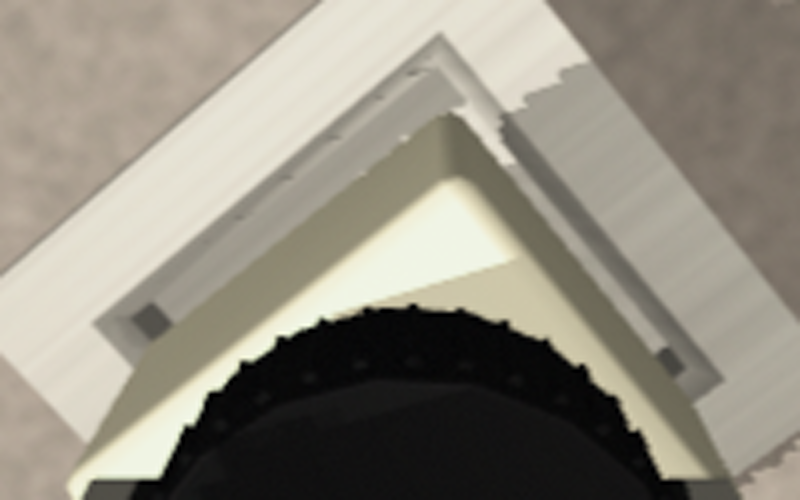

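In the same picture the stand centre is (513.5,-220.4). The jar, with its estimated offset in the grip, is within about 1 mm of that and within 1° in yaw, well inside the chamfer. Lowering it.

```bash
python3 -m jog '[[0,0,0.01,0,30],[0,0,0.015,0,30],[0,0,0.02,0,30],[0,0,0.024,0,30],[0,0,0.027,0,30],[0,0,0.029,0,30],[0,0,0.031,0,30],[0,0,0.031,0,30]]'
python3 - <<'E'
from h import *
rel(514,-220.5,84,-116);print(r.sense()['ft_force'],r.sense()['wrist_torque'])
E
```

```text
time: 7.9
tool_pos: [520.3, -220.5, 96.5]
tcp_rot: [-178.9, 0.5, -115.9]
ft_force: [-27.3, 23.9, 70.7]
finger_gap: 55.1
shift mm [ 2.8  5.9 12.4] turn 0.09 from [ 520.3 -220.5   96.5] [-178.95    0.48 -115.91] t 7.9
[-27.26998881  23.9331103   70.71516709] [3.30403318 4.21864165 0.21897422]
```

Blocked at 96.5 mm with 71 N. Backing off and looking.

```bash
python3 -m jog '[[0,0,-0.005,0,30],[0,0,-0.018,0,30],[0,0,-0.018,0,30],[0,0,-0.018,0,30]]'
python3 - <<'E'
from h import *
rel(514,-220.5,115,-116)
p=shot('wrist');q=shot('scene')
import pickle
pickle.dump({k:p[k] for k in('image','K','W')},open('w9.pkl','wb'))
a=cv2.resize(p['image'][100:245,130:350],(800,527));b=cv2.resize(q['image'][100:230,160:350],(800,547))
im=np.hstack([a[:527],b[:527]]);cv2.imwrite('pics/w9.png',cv2.resize(im,(800,264))[...,::-1]); cv2.imwrite('pics/w9.png',a[...,::-1]); cv2.imwrite('pics/s9.png',b[...,::-1])
E
```

```text
time: 8.3
tool_pos: [519.5, -220.5, 113.7]
tcp_rot: [-179.0, 0.5, -115.9]
ft_force: [-0.6, -0.5, -4.9]
finger_gap: 54.7
shift mm [ 2.4  4.9 -1.4] turn 0.07 from [ 519.5 -220.5  113.7] [-179.      0.47 -115.93] t 8.3
```

View pics/w9.png

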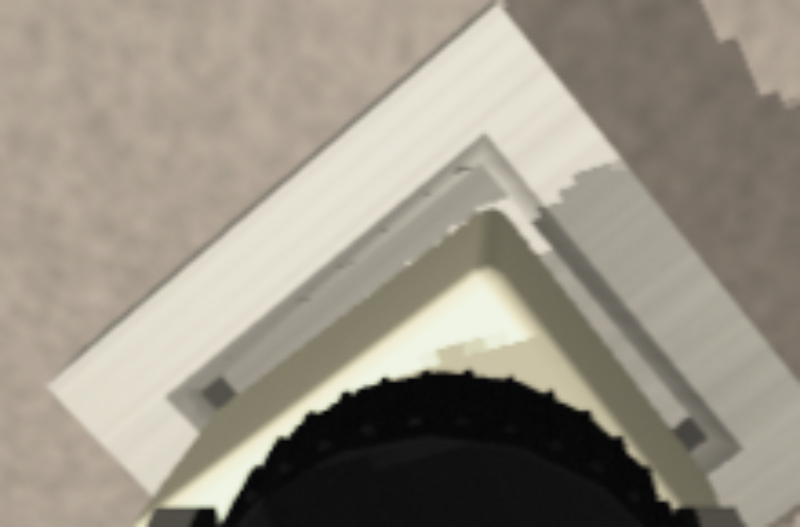

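Run:
```python
from h import *
import pickle,math
p=pickle.load(open('w9.pkl','rb'))
f=lambda u,z:ray(p,[130+u[0]*.275,100+u[1]*145/527],z)[:2]
a=math.radians(13.6);ex=np.array([math.cos(a),math.sin(a)]);ey=np.array([-ex[1],ex[0]])
def rp(n,pts,z): 
    for u in pts: X=f(u,z);print(n,z,'x\'',round(X@ex,1),'y\'',round(X@ey,1))
rp('mouth L,far,R',[(168,398),(485,135),(740,448)],24)
rp('stand L,far',[(50,385),(497,3)],24)
t=np.array([513.5,-220.4]);print('stand',t@ex,t@ey)
for z in(33,35,37):
    rp('jarbot +x edge',[(440,240),(340,316),(245,388)],z)
    rp('jarbot -y edge',[(525,235),(600,325),(680,420)],z)
z=87; rp('jartop +x edge',[(440,300),(300,401)],z); rp('jartop -y edge',[(540,325),(630,440)],z)
print('lid',f((450,232),24), np.array([519.5,-220.5])@ex,np.array([519.5,-220.5])@ey)
```

```text
mouth L,far,R 24 x' 483.2 y' -297.6
mouth L,far,R 24 x' 483.6 y' -370.9
mouth L,far,R 24 x' 410.8 y' -371.0
stand L,far 24 x' 498.4 y' -283.0
stand L,far 24 x' 499.1 y' -386.0
stand 447.2766520692727 -334.96567960569155
jarbot +x edge 33 x' 476.0 y' -354.9
jarbot +x edge 33 x' 476.6 y' -333.6
jarbot +x edge 33 x' 477.2 y' -312.7
jarbot -y edge 33 x' 467.7 y' -366.3
jarbot -y edge 33 x' 447.7 y' -366.4
jarbot -y edge 33 x' 425.6 y' -366.6
jarbot +x edge 35 x' 476.3 y' -355.2
jarbot +x edge 35 x' 476.9 y' -334.2
jarbot +x edge 35 x' 477.5 y' -313.5
jarbot -y edge 35 x' 468.1 y' -366.4
jarbot -y edge 35 x' 448.3 y' -366.6
jarbot -y edge 35 x' 426.4 y' -366.8
jarbot +x edge 37 x' 476.6 y' -355.5
jarbot +x edge 37 x' 477.2 y' -334.7
jarbot +x edge 37 x' 477.8 y' -314.2
jarbot -y edge 37 x' 468.5 y' -366.6
jarbot -y edge 37 x' 448.9 y' -366.7
jarbot -y edge 37 x' 427.2 y' -367.0
jartop +x edge 87 x' 478.6 y' -358.0
jartop +x edge 87 x' 479.7 y' -336.1
jartop -y edge 87 x' 468.3 y' -365.5
jartop -y edge 87 x' 449.3 y' -364.9
lid [ 544.90552431 -234.26346681] 453.0849038614337 -336.47372838436496
```

View pics/s9.png

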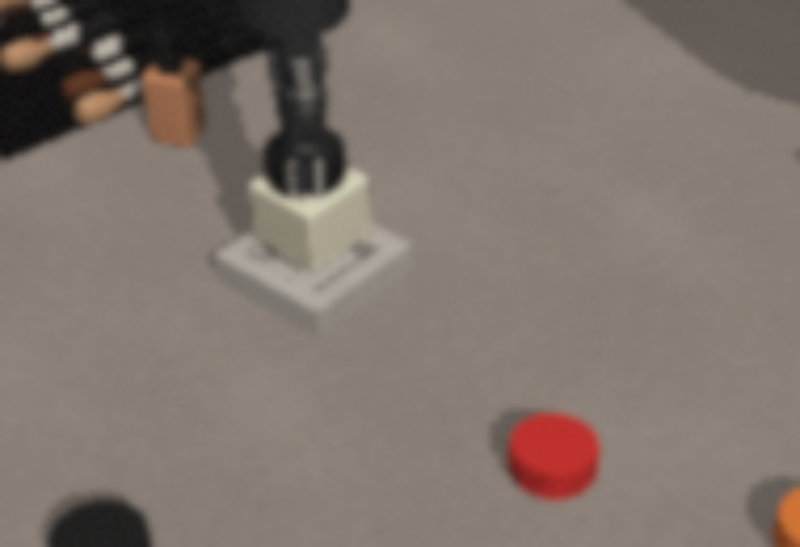

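The scene view shows the jar over the stand mouth, nothing else disturbed. That makes 12 pictures viewed, so from here I go by numbers. The jar's underside sits about 1.2 mm off the well centre in x' and y'. Correcting by that and lowering in small force-checked steps.

```bash
python3 -m jog '[[-0.0013,0,0.005,0,30],[-0.0013,0,0.01,0,30],[-0.0013,0,0.012,0,30],[-0.0013,0,0.014,0,30],[-0.0013,0,0.014,0,30]]'; python3 -m jog '[[0,0,0.002,0,30],[0,0,0.002,0,30]]'
```

```text
time: 8.9
tool_pos: [519.4, -218.8, 98.2]
tcp_rot: [-179.2, 0.5, -115.9]
ft_force: [-0.5, -0.3, -4.1]
finger_gap: 55.3
time: 9.1
tool_pos: [519.3, -218.8, 95.9]
tcp_rot: [-179.2, 0.5, -115.9]
ft_force: [0.1, 0.5, -4.6]
finger_gap: 55.4
```

Free so far, and already deeper than before.

```bash
python3 -m jog '[[0,0,0.003,0,30],[0,0,0.004,0,30]]'; python3 -m jog '[[0,0,0.002,0,30],[0,0,0.004,0,30]]'
```

```text
time: 9.3
tool_pos: [519.3, -218.7, 91.7]
tcp_rot: [-179.2, 0.5, -115.9]
ft_force: [-0.2, -0.7, -5.3]
finger_gap: 54.9
time: 9.5
tool_pos: [519.4, -218.8, 87.5]
tcp_rot: [-179.2, 0.5, -115.9]
ft_force: [0.5, 0.0, -4.1]
finger_gap: 55.4
```

```bash
python3 -m jog '[[0,0,0.001,0,30],[0,0,0.002,0,30]]'; python3 -m jog '[[0,0,0.001,0,30],[0,0,0.002,0,30]]'
```

```text
time: 9.7
tool_pos: [519.4, -218.8, 85.4]
tcp_rot: [-179.2, 0.5, -115.9]
ft_force: [0.4, -0.6, -4.3]
finger_gap: 54.9
time: 9.9
tool_pos: [519.6, -219.0, 83.8]
tcp_rot: [-179.1, 0.5, -115.9]
ft_force: [-1.8, 0.1, 0.1]
finger_gap: 55.2
```

It took weight at TCP z 83.8, as expected for seated. I release so the jar settles, then measure and re-centre.

```bash
python3 -m jog '[[0,0,0,0,60],[0,0,0,0,100],[0,0,0,0,100],[0,0,0,0,100],[0,0,0,0,100]]'
python3 - <<'E'
from h import *
import math
p=shot('wrist');save(p,'w10.png')
t=r.sense()['tool_pos']
g=cv2.cvtColor(np.ascontiguousarray(p['image']),cv2.COLOR_RGB2GRAY)
c0=proj(p,[513.5,-220.4,84]).round(1);print('expected top px',c0,'at tcp',proj(p,[t[0],t[1],84]))
# profile of darkness
for row in (int(c0[1])-20,int(c0[1]),):print(row,g[row,130:380:6].tolist())
print(g[150:370:5,int(c0[0])].tolist())
for n,z in dict(lid_mid=72,lid=60,jar_mid=32,jar=6).items():
  for d in r.pinpoint(p,n): print(n,np.round(d['uv']),round(d['conf'],2),ray(p,d['uv'],z).round(1))
for n in('lid','jar'):print(n,r.search_frame(p,n))
rel(513.5,-220.4,83.8,-116)
q=shot('top')
for n,z in dict(lid_mid=72,jar_mid=32,jar=6).items():
  for d in r.pinpoint(q,n): print('top',n,np.round(d['uv']),round(d['conf'],2),ray(q,d['uv'],z).round(1))
E
```

```text
time: 10.4
tool_pos: [519.8, -219.0, 84.0]
tcp_rot: [-179.1, 0.5, -115.9]
ft_force: [0.1, -0.8, -0.0]
finger_gap: 85.6
expected top px [259.3 292.2] at tcp [249.43053374 281.0195199 ]
272 [12, 10, 9, 11, 153, 147, 150, 158, 186, 207, 12, 14, 13, 14, 14, 11, 14, 14, 12, 15, 13, 15, 15, 15, 16, 15, 16, 17, 16, 15, 16, 16, 15, 183, 183, 179, 155, 144, 7, 18, 8, 12]
292 [9, 9, 9, 10, 158, 156, 154, 153, 156, 153, 13, 13, 13, 19, 20, 19, 19, 20, 19, 20, 19, 20, 20, 20, 19, 19, 18, 20, 20, 20, 21, 20, 20, 110, 154, 163, 157, 133, 19, 9, 8, 7]
[138, 172, 139, 125, 128, 130, 133, 223, 234, 234, 234, 193, 7, 7, 7, 15, 15, 15, 14, 14, 15, 15, 16, 15, 15, 13, 14, 15, 19, 19, 20, 20, 18, 18, 19, 19, 18, 19, 20, 20, 18, 144, 30, 12]
lid_mid [260. 277.] 0.65 [ 513.2 -220.5   72. ]
lid [257. 267.] 0.76 [ 512.2 -218.6   60. ]
lid [{'bbox': [187.5, 209.3, 330.1, 353.5], 'conf': 0.82}, {'bbox': [131.9, 99.1, 384.2, 279.5], 'conf': 0.5}]
jar [{'bbox': [170.7, 158.6, 344.9, 280.7], 'conf': 0.64}]
shift mm [ 3.9  4.9 -0.1] turn 0.06 from [ 519.6 -219.    83.8] [-179.15    0.47 -115.94] t 10.75
top lid_mid [189. 263.] 0.91 [414.9 196.4  72. ]
top lid_mid [190. 194.] 0.53 [603.8 196.2  72. ]
top lid_mid [246. 234.] 0.52 [493.2  44.1  72. ]
top jar_mid [339. 226.] 0.45 [ 514.5 -219.5   32. ]
top jar [336. 228.] 0.63 [ 508.8 -214.6    6. ]
```

The lid is at (513.2,-220.5), seated over the well. Re-centring and re-gripping.

```bash
python3 -m jog '[[0.0037,0.005,0,0,100],[0.0037,0.005,0,0,100],[0.0037,0.005,0,0,100],[0.0037,0.005,0,0,100]]'
python3 - <<'E'
from h import *
p=shot('wrist');t=r.sense()['tool_pos'];K=np.array(p['K'])
g=cv2.cvtColor(np.ascontiguousarray(p['image']),cv2.COLOR_RGB2GRAY)
def run(row,c=256):
    a=b=c
    while g[row,a]<60:a-=1
    while g[row,b]<60:b+=1
    return a+1,b-1
rs=[(row,)+run(row) for row in range(225,310,6)];print(rs)
for d in r.pinpoint(p,'lid_mid'): print(np.round(d['uv']),round(d['conf'],2),ray(p,d['uv'],72).round(1))
for zt in (84,87,90):
    c=np.array([513.3,-220.4,zt]);ax=wT(r.sense())[:3,0].copy();ax[2]=0
    print(zt,'expected width',(proj(p,c+29*ax)-proj(p,c-29*ax))[0].round(1))
rel(513.3,-220.4,83.8,-116)
E
```

```text
time: 11.35
tool_pos: [513.5, -220.2, 83.8]
tcp_rot: [-179.1, 0.5, -115.9]
ft_force: [-0.4, 0.1, 0.3]
finger_gap: 85.4
[(225, 195, 301), (231, 190, 306), (237, 187, 308), (243, 184, 310), (249, 182, 313), (255, 180, 315), (261, 178, 315), (267, 177, 317), (273, 176, 317), (279, 176, 318), (285, 177, 318), (291, 177, 316), (297, 179, 315), (303, 182, 313), (309, 185, 309)]
[249. 271.] 0.57 [ 511.6 -219.    72. ]
84 expected width 146.1
87 expected width 149.3
90 expected width 152.5
shift mm [ 0.3  0.1 -0. ] turn 0.06 from [ 513.6 -220.2   83.8] [-179.14    0.47 -115.94] t 11.45
```

The width of 143 px fits a lid top at or below 84 mm, so the jar is home. Gripping, then twisting.

```bash
python3 -m jog '[[0,0,0,0,50],[0,0,0,0,30],[0,0,0,0,30],[0,0,0,0,30],[0,0,0,0,30],[0,0,0,0,30]]' 100
python3 -m jog '[[0,0,0,-5,30],[0,0,0,-12,30],[0,0,0,-20,30],[0,0,0,-20,30]]'
python3 -c "
from h import *
s=r.sense();print(s['tcp_rot'],s['ft_force'],s['wrist_torque'],s['tool_pos'])"
```

```text
time: 12.05
tool_pos: [514.3, -220.2, 84.5]
tcp_rot: [-179.1, 0.5, -115.9]
ft_force: [1.5, 1.9, 5.8]
finger_gap: 54.5
time: 12.45
tool_pos: [514.7, -219.5, 84.6]
tcp_rot: [-178.9, 0.2, -95.7]
ft_force: [1.7, 4.2, 3.3]
finger_gap: 54.7
[-178.91270345    0.20658468  -95.66629688] [1.70803326 4.20784992 3.33507027] [ 0.80521718 -0.19287813 -0.18471625] [ 514.67015316 -219.50023447   84.57827224]
```

```bash
python3 -m jog '[[0,0,0,-8,30],[0,0,0,-16,30],[0,0,0,-24,30],[0,0,0,-24,30]]'
python3 -c "
from h import *
s=r.sense();print(s['tcp_rot'],s['ft_force'],s['wrist_torque'],s['tool_pos'])"
python3 -m jog '[[0,0,0,-8,30],[0,0,0,-16,30],[0,0,0,-23,30],[0,0,0,-23,30]]'
python3 -c "
from h import *
s=r.sense();print(s['tcp_rot'],s['ft_force'],s['wrist_torque'],s['tool_pos'])
p=shot('wrist');save(p,'w11.png')
q=shot('top')
for n,z in (('jar',6),('lid_mid',72)):
  for d in r.pinpoint(p,n):print(n,d,ray(p,d['uv'],z))"
```

```text
time: 12.85
tool_pos: [515.3, -218.9, 84.8]
tcp_rot: [-178.8, -0.2, -71.5]
ft_force: [3.5, 4.3, 4.0]
finger_gap: 54.6
[-178.83448046   -0.22808416  -71.45244005] [3.48914035 4.33762966 3.96011105] [ 0.73188968 -0.46503217 -0.26355067] [ 515.33830391 -218.85936258   84.80180999]
time: 13.25
tool_pos: [515.7, -218.0, 84.9]
tcp_rot: [-178.9, -0.6, -48.3]
ft_force: [2.8, 5.3, 3.0]
finger_gap: 54.3
[-178.94689086   -0.63508581  -48.26725798] [2.8212483  5.34652969 3.03674393] [ 0.85374012 -0.1823941  -0.18802441] [ 515.70121056 -218.02393455   84.86656727]
```

Turned 67.7° at the hand. Gentle lift test.

```bash
python3 -m jog '[[0,0,-0.001,0,30],[0,0,-0.002,0,30],[0,0,-0.002,0,30]]'; python3 -m jog '[[0,0,-0.001,0,30],[0,0,-0.002,0,30]]';python3 -c "
from h import *
s=r.sense();print(s['tcp_rot'],s['ft_force'],s['wrist_torque'],s['tool_pos'])"
```

```text
time: 13.75
tool_pos: [515.4, -217.8, 86.6]
tcp_rot: [-179.0, -0.6, -48.5]
ft_force: [0.8, 2.7, 0.2]
finger_gap: 54.5
time: 13.95
tool_pos: [515.1, -217.7, 88.4]
tcp_rot: [-179.0, -0.5, -48.5]
ft_force: [0.8, 2.6, -0.3]
finger_gap: 54.3
[-178.96911851   -0.5448645   -48.54131396] [ 0.83737167  2.59024999 -0.30123572] [ 0.43643206 -0.12565921 -0.07648875] [ 515.05310726 -217.68723007   88.4076598 ]
```

The lid rose about 4 mm with −0.3 N on the wrist, so it is free and the jar is not being lifted. Lifting straight, with tool tilt compensated.

```bash
python3 -m jog '[[0,0,-0.004,0,30],[0,0,-0.008,0,30],[0,0,-0.012,0,30],[0,0,-0.016,0,30],[0,0,-0.02,0,30],[0,0,-0.02,0,30]]'; python3 -c "
from h import *
s=r.sense();print(s['ft_force'],s['wrist_torque']);rel(515.1,-217.7,129)"
```

```text
time: 14.55
tool_pos: [515.2, -218.1, 109.4]
tcp_rot: [-178.9, -0.6, -48.5]
ft_force: [0.2, 0.5, 0.4]
finger_gap: 54.6
[0.24747385 0.50956176 0.35798352] [ 0.07062167 -0.03655993 -0.03094018]
shift mm [ -0.2  -0.6 -19.6] turn None from [ 515.2 -218.1  109.4] [-178.94   -0.63  -48.55] t 14.55
```

```bash
python3 -m jog '[[0,0,-0.005,0,30],[0,0,-0.01,0,30],[0,0,-0.015,0,30],[0,0,-0.0195,0,30],[0,0,-0.0195,0,30],[0,0,-0.0195,0,30]]'
python3 - <<'E'
from h import *
p=shot('wrist');save(p,'w12.png');t=r.sense()['tool_pos']
g=cv2.cvtColor(np.ascontiguousarray(p['image']),cv2.COLOR_RGB2GRAY)
print('tcp',t,'px tcp@top',proj(p,[t[0],t[1],129]))
print('sensor',r.sense()['ft_force'])
def run(row,c=250):
    a=b=c
    while g[row,a]<60:a-=1
    while g[row,b]<60:b+=1
    return a+1,b-1
print([(row,)+run(row) for row in range(215,330,8)], g[190:345:3,250].tolist())
for n,z in dict(lid_mid=117,lid=105,jar_mid=32,jar=6,sifter=80).items():
  for d in r.pinpoint(p,n): print(n,np.round(d['uv']),round(d['conf'],2),ray(p,d['uv'],z).round(1))
for c in('scene','top'):
  q=shot(c);save(q,c+'2.png')
  for n,z in dict(lid_mid=117,lid=105,jar_mid=32,jar=6,sifter=80,well_floor=6).items():
    for d in r.pinpoint(q,n):
      X=ray(q,d['uv'],z)
      if np.hypot(X[0]-513,X[1]+220)<60: print(c,n,np.round(d['uv']),round(d['conf'],2),X.round(1),'exp px',proj(q,[513.4,-220.4,z]).round(1))
E
```

```text
time: 15.15
tool_pos: [514.8, -218.3, 129.0]
tcp_rot: [-178.9, -0.6, -48.5]
ft_force: [0.3, -0.3, 0.0]
finger_gap: 54.7
tcp [ 514.65253815 -218.16325105  128.78331184] px tcp@top [249.71487321 278.28411774]
sensor [-0.27666947  0.63508447 -0.87700947]
[(215, 209, 297), (223, 202, 305), (231, 196, 310), (239, 192, 314), (247, 182, 322), (255, 179, 326), (263, 175, 329), (271, 172, 333), (279, 168, 336), (287, 168, 337), (295, 121, 383), (303, 187, 404), (311, 191, 313), (319, 198, 307), (327, 205, 298)] [144, 199, 209, 12, 12, 11, 11, 10, 12, 27, 28, 27, 26, 28, 26, 28, 28, 28, 27, 27, 26, 27, 27, 27, 28, 26, 28, 27, 27, 27, 27, 27, 26, 27, 26, 27, 26, 26, 26, 25, 26, 24, 24, 24, 25, 23, 24, 23, 19, 17, 18, 59]
lid_mid [253. 268.] 0.89 [ 513.9 -220.7  117. ]
lid [254. 256.] 0.81 [ 514.2 -221.7  105. ]
jar [248. 196.] 0.87 [ 511.3 -219.9    6. ]Traceback (most recent call last):
  File "<stdin>", line 13, in <module>
ValueError: it knows: foundation, jar, jar_mid, lid, lid_mid, lipstick, pot, sprayer, well_floor
```

Run:
```python
from h import *
print(ray(shot('wrist'),[252.5,279.5],129).round(1))
Z=dict(lid_mid=117,lid=105,jar_mid=32,jar=6,well_floor=6)
for c in('scene','top'):
  q=shot(c)
  for n,z in Z.items():
    for d in r.pinpoint(q,n):
      X=ray(q,d['uv'],z)
      if np.hypot(X[0]-513,X[1]+220)<60: print(c,n,np.round(d['uv']),round(d['conf'],2),X.round(1),'exp px',proj(q,[513.4,-220.4,z]).round(1))
  if c=='scene':
    for z in (125,117,108,102,96,90,84,78,72,65,55,45,35):
      u=proj(q,[513.4,-220.4,z]);print(z,u.round(),q['image'][int(round(u[1])),int(round(u[0]))])
  for n,z in dict(pot=0,lipstick=0,foundation=0,sprayer=0).items():
    print(c,n,[(np.round(d['uv']).tolist(),ray(q,d['uv'],z).round().tolist()) for d in r.pinpoint(q,n)][:2])
rel(513.4,-218.9,129)
```

```text
[ 514.9 -219.   129. ]
scene lid_mid [231. 137.] 0.83 [ 523.3 -207.1  117. ] exp px [231.8 133.5]
scene lid [233. 136.] 0.78 [ 507.1 -225.   105. ] exp px [232.  136.9]
scene jar_mid [233. 158.] 0.69 [ 516.4 -217.3   32. ] exp px [233.2 156.7]
scene jar [233. 165.] 0.83 [ 518.  -215.4    6. ] exp px [233.6 163.3]
scene well_floor [232. 160.] 0.87 [ 510.  -235.9    6. ] exp px [233.6 163.3]
125 [232. 131.] [32 33 31]
117 [232. 133.] [32 29 30]
108 [232. 136.] [27 27 26]
102 [232. 138.] [23 20 22]
96 [232. 139.] [27 26 25]
90 [232. 141.] [39 38 36]
84 [232. 143.] [158 155 140]
78 [232. 144.] [197 197 178]
72 [233. 146.] [210 205 186]
65 [233. 148.] [210 212 191]
55 [233. 151.] [194 186 164]
45 [233. 153.] [187 178 157]
35 [233. 156.] [212 205 180]
scene pot [([185.0, 235.0], [774.0, -50.0, 0.0])]
scene lipstick [([225.0, 285.0], [771.0, 139.0, 0.0])]
scene foundation [([204.0, 133.0], [499.0, -435.0, 0.0])]
scene sprayer [([371.0, 361.0], [635.0, 447.0, 0.0])]
top lid_mid [347. 220.] 0.5 [ 523.3 -224.6  117. ] exp px [345.2 223.5]
top lid [343. 224.] 0.44 [ 511.9 -215.9  105. ] exp px [344.3 223.9]
top jar_mid [343. 226.] 0.53 [ 513.5 -232.5   32. ] exp px [339.1 226. ]
top jar [339. 226.] 0.7 [ 513.8 -223.8    6. ] exp px [337.4 226.7]
top well_floor [333. 226.] 0.89 [ 514.9 -207.4    6. ] exp px [337.4 226.7]
top well_floor [339. 227.] 0.23 [ 512.4 -224.9    6. ] exp px [337.4 226.7]
top pot [([278.0, 139.0], [776.0, -53.0, 0.0])]
top lipstick [([210.0, 144.0], [765.0, 147.0, 0.0])]
top foundation [([414.0, 227.0], [509.0, -445.0, 0.0])]
top sprayer [([109.0, 187.0], [639.0, 444.0, 0.0])]
shift mm [-0.4  1.4 -0.1] turn None from [ 514.7 -218.2  128.9] [-178.94   -0.63  -48.54] t 16.45
```

The lid is clear and the bystanders are where they were. A last 1.5 mm centring, settle, then hand in.

```bash
python3 -m jog '[[0,0.0015,0,0,30],[0,0.0015,0,0,30],[0,0.0015,0,0,30],[0,0.0015,0,0,30],[0,0.0015,0,0,30]]'; python3 -c "
from h import *
print(r.sense()['ft_force'],r.sense()['tool_pos'],r.sense()['tcp_rot'],r.sense()['finger_gap']);print(r.hand_in())"
```

```text
time: 16.95
tool_pos: [513.6, -219.2, 128.9]
tcp_rot: [-178.9, -0.6, -48.5]
ft_force: [-0.0, 0.7, -1.5]
finger_gap: 54.6
[-0.04492694  0.73416542 -1.45908923] [ 513.6108372  -219.21251703  128.86754568] [-178.94484459   -0.62750646  -48.54664303] 54.648579314770096
the job is handed in; nothing more can be done
None
```

I carried the square jar by its lid into the stand and let it settle in the well. I then re-gripped the lid, twisted it about 68° anticlockwise and lifted it off. The job was handed in at 17 s with the lid still held above the open jar. No verdict was given.

**First try jammed:** the first lowering stopped partway into the well and pressed at about 71 N on the wrist (limit 120 N). I backed off, moved 1.3 mm sideways, and the second try went in freely. The jam left the tool about 1.2° out of plumb, so the lid is held about that far off level.

**Last checks:**
- **Jar home:** before the twist, its weight was taken at the expected height and the lid's width in the picture agreed. Afterwards the networks still placed the jar within a few mm of the well centre.
- **Lid free:** it rose 4 mm with only −0.3 N on the wrist, so the jar was not being lifted. The scene camera shows the white neck below the lid.
- **Lid position:** by my estimate it is within about 2 mm of the jar's axis and about 24 mm above it. The networks' own readings of lid and jar scatter more widely, up to about 16 mm.
- **Bystanders:** the four were re-measured where they stood, within about 20 mm of network scatter.

The twist torque I read was only 0.2–0.3 N m, less than the stated 0.45. I had used up my 12 viewed pictures before the twist, so the twist, lift and finish were checked by numbers only.

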